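# Close the spice caddy's hold-down bar onto its ball catch

## Task

Get the spice caddy ready to be carried: gently stand the loose green-capped jar upright in the caddy's empty cell and let go of it, then swing the steel hold-down bar across over the caps by its black knob and press it past the sprung ball until it is fully home, with the ball popped up behind it and the bar seated against its stop by a firm push of about 15 N. The stop is light: never push with more than 20 N, and leave the other jars and things where they are.

Things in the scene. Friction and masses are not known exactly. Their poses are not given: they have to be found in the camera images.
- caddy: wooden spice caddy, 62 mm wide (x), 182 mm long (y), standing fast. Origin: middle of its underside; x across, the way the bar closes (away from the robot and to the left), y along three square cells 50 x 50 mm at y = -54, 0, +54 mm. Cell floors 9 mm up, side walls 48 mm, dividers 42 mm, end boards (y = +-85 mm) 120 mm high. Fingers have room beside a jar only across the row (x)
- cell_floor (a point): middle of the floor of the caddy's empty cell (9 mm above the worktop): either the middle cell or the one at the catch end (-y); axes as the caddy's
- jar_center (a point): loose closed spice jar with a green cap on the worktop, 44 mm across the cap and 41 mm across the glass, 116 mm tall, about 0.12 kg; the cap is the top 22 mm. This point is its centre, 58 mm above its underside; z along the jar
- spice_3: the same green-capped jar; origin at the middle of its underside
- hold_bar: flat steel hold-down bar, 18 mm wide, 5 mm thick, underside 132 mm up (clears the caps), swinging level about a fixed upright pin at caddy (0, 85) mm. Origin at its free end, under the knob, 198 mm from the pin; x along the closing motion, -y from pin to free end. Closed it lies along the caddy's -y; it starts swung open to the caddy's -x side by about 0.7 rad and stays where left
- bar_knob (a point): middle of the round black knob on the bar's free end, 198 mm from the pin, 20 mm diameter, 137 to 161 mm above the worktop; push it or take it between the fingers. Axes as the bar's. Home is where the stop is: bar angle (yaw from the caddy's) between -0.08 and +0.08 rad, new each time, not reported; the bar meets the ball 0.18 rad before home
- catch: catch on the caddy's -y end board, 170 mm from the pin; origin 120 mm above the worktop, caddy axes. On its rail a brass slide is clamped anywhere within 12 mm of the middle along x (not reported). It carries the sprung ball and, 24 mm beyond the ball along x, a rigid stop block 14 mm high with black face. With the bar against the stop it is home, the ball up in front of it. It stands 25 N at most
- catch_ball (a joint): how far the sprung 18 mm steel ball is pressed down, m: 0 fully up (3 mm into the bar's path), 0.003 with the bar lying on it, about 0.0005 when the bar is home and the ball has risen behind it. Pushing the bar over it takes about 6 to 9 N at the knob; then resistance drops for the last few mm until the rigid stop
- spice_4: bystander: spice jar with a white cap in a cell of the caddy, 44 mm across, 110 mm tall; origin at its underside
- spice_b2: bystander: spice jar with a yellow cap in the caddy's cell next to the pin, 46 mm across, 106 mm tall; origin at its underside
- powder_tub: bystander: black screw-lid tub, 117 mm across, 134 mm tall; origin at its underside
- jar_garlic: bystander: squat glass jar with a grey lid, 76 mm across, 62 mm tall; origin at its underside
- jar_back1b: bystander: squat glass jar with a beige lid, 73 mm across, 75 mm tall; origin at its underside
- mill_2: bystander: small salt shaker, glass with a grey top, 44 mm across, 90 mm tall; origin at its underside
There are look-alikes about, which are no part of the job. Several things look just like the spice_3: the one meant starts nearest to the robot's base.

How it is judged:
On the way, in this order (a step that is already met when the one before it is completed fails the run):
1. the green-capped jar stands upright in the empty cell, let go, while the bar is still open (horizontal distance between jar_center and cell_floor below 0.012 m and z of jar_center in the frame of cell_floor below 0.062 m and angle between jar_center's own z axis and vertical below 0.1 rad and contact force between the fingers and spice_3 below 0.2 N and x of bar_knob in the frame of catch below -0.07 m), for 0.2 s.
2. the bar rides over the ball and presses it down (value of joint catch_ball above 0.002 m and x of bar_knob in the frame of catch above -0.055 m), for 0.02 s.
3. the bar is past the ball and home, the ball up again, and it is pressed firmly against the stop (x of bar_knob in the frame of catch above -0.019 m and value of joint catch_ball below 0.0014 m and contact force between hold_bar and catch above 10 N), for 0.05 s.
At the end, for the whole second after the job is handed in: the green-capped jar stands in the once-empty cell (within 12 mm of its middle, on its floor within 4 mm, upright within 0.1 rad), at rest; the bar is still and home past the ball: knob less than 19 mm short of the catch's middle along its x, ball within 1.4 mm of fully up (horizontal distance between jar_center and cell_floor below 0.012 m and z of jar_center in the frame of cell_floor below 0.062 m and angle between jar_center's own z axis and vertical below 0.1 rad and x of bar_knob in the frame of catch above -0.019 m and value of joint catch_ball below 0.0014 m and linear speed of hold_bar below 0.01 m/s and linear speed of spice_3 below 0.02 m/s); the robot touches nothing.
It fails at once if the bar bears on the catch (ball and stop) with more than 25 N (contact force between hold_bar and catch above 25 N).
It fails at once if the glass jar is banged or rammed into the caddy with more than 40 N (contact force between spice_3 and caddy above 40 N).
It fails at once if a jar in the caddy is lifted, shifted or tipped (distance of any of spice_4, spice_b2 from where it was at the start of the episode above 0.03 m or angle between any of spice_4, spice_b2's own z axis and vertical above 0.3 rad).
It fails at once if another thing on the worktop is shifted by more than 30 mm or tipped (distance of any of powder_tub, jar_garlic, jar_back1b, mill_2 from where it was at the start of the episode above 0.03 m or angle between any of powder_tub, jar_garlic, jar_back1b, mill_2's own z axis and vertical above 0.3 rad).
It also fails if it takes over 61 s, if anything falls off the work surface, if the arm or the gripper's body presses on something with over 40 N, if the wrist force passes 120 N, or if a joint passes its speed limit or range.

## Robot

A 6-joint arm with a two-finger parallel gripper is mounted at the origin on a cart in front of the work surface, level with it; the furniture and walls round the work are solid. World frame = base frame: x ahead of the robot, y to its left, z up, the work surface at z = 0. Lengths are in m, angles in rad, forces in N, time in s.
With the tool pointing down it reaches from about 0.375 to 0.925 m from the base axis. Payload 5.7 kg.
Tool frame: the origin (TCP) lies midway between the tips of the shut fingers; the grasp point (between the pads) lies 19 mm behind it; z points along the fingers, y is the line along which they close (so a half turn about z gives the same grasp; the last joint's range is limited). The gripper opens to 88 mm and grips with 3 to 60 N. Pads are 20 mm wide; open, the fingers measure 115 mm over their backs; the gripper's body (75 mm by 178 mm) begins 61 mm behind the grasp point.
Start: joints at [-1.443, 0.359, 1.51, -0, 1.272, -0.115], TCP at [0.144, -0.582, 0.223] pointing down, gripper open.
Joint ranges: [-2.97, 2.97], [-1.01, 2.36], [0.21, 2.38], [-0.96, 4.11], [0.2, 2.71], [-2.98, 2.98]. Speed limits (rad/s): [2.39, 2.39, 3.14, 3.14, 3.14, 3.14].

## Interface

Orientations are given as a unit quaternion [x, y, z, w].
In Python, from bench import move_ptp, servo_line, goto_joints, move_gripper, sleep, inverse_kinematics, capture, PlanningError, close_job, spot_in, silhouettes, current_clock, current_joint_pos, current_qvel, current_joint_torque, current_position, current_orientation, current_force, current_torque, current_finger_gap, current_grip_force gives the robot as it stands. Calls block until the motion is done:
- move_ptp(position, orientation): joint-space move of the TCP to a pose.
- servo_line(position, orientation=None, rate=0.15, contact_N=None): straight line of the TCP; orientation=None keeps the orientation; rate is the mean speed in m/s. With contact_N (N) it stops when the force on the tool has changed by that much, and returns True; else False.
- goto_joints(angles): joint-space move.
- move_gripper(opening): finger opening in m; the grip force is fixed at half the most; returns when the fingers have stopped.
- sleep(seconds).
- inverse_kinematics(position, orientation): joint angles nearest the present ones, or None.
- capture(name): name is "side" or "top"; returns a dict with "image" (384x512x3 uint8, blue, green, red), "range_z" (384x512 float32, m along the optical axis (not along the pixel's ray), 0 where there is no reading), "intrinsics" (3x3 intrinsics, pixels), "k1" (the pictures are not rectified: a ray, as slopes to the right and down, at radius r is drawn at 1 + k1 r^2 times it, then the intrinsics apply), "R" (3x3) and "t" (3): a world point X has camera coordinates R X + t. Camera axes: x right, y down, z forward; pixel columns grow to the right and rows downward; lengths in m; the calibration is good to about 2 mm. A picture is of the moment at which its call begins.
A pose or a line that the arm cannot do raises PlanningError and nothing moves.
- close_job(): hands the job in; it is judged then, once.
Trained networks look in the newest picture that a camera, given by its name, has taken for a name from the list of things; names that differ only in an ending like _2 or _b are one class to them, and where a whole thing is asked for, a point or a joint stands for the part that bears it (a point fixed in the world has none). Each returns a list of dicts, best first, with "conf" (0 to 1); they miss things now and then, are a little off and sometimes report something else, mostly with a low value. They report only what shows in the picture. A call takes as long as a camera call. They do not tell look-alikes from the thing itself.
- spot_in(camera, query): "xy" ([column, row] in pixels, amid what is visible of it).
- silhouettes(camera, query): "region" (384x512 bool, what is visible of it) and "xy" ([column, row] in pixels, amid what is visible of it).
Readings, each from a call of its own:
- current_clock(): time.
- current_joint_pos(): joint angles.
- current_qvel(): joint speeds.
- current_joint_torque(): joint torques, N m.
- current_position(): TCP position.
- current_orientation(): TCP orientation.
- current_force(): force on the tool from outside, world axes, zero at the start.
- current_torque(): the same for the moment, N m.
- current_finger_gap(): finger opening in m.
- current_grip_force(): force on a finger pad.
Only numpy, scipy, OpenCV 4.12 (cv2) and the standard library are available. Lean on these libraries where they do the work, as an engineer would, in place of code of your own. Each camera call takes 0.05 s, during which the arm holds its last target. There are 200 camera calls.

## Working session

There is one attempt and no reset: what is moved stays moved. The work goes in short steps, each a Python script; the robot and the scene stay as the last script left them, time stands still between calls to the robot, and variables do not carry over. Pictures are saved under pics/ and viewed, at most 10 in all, crops included, and the job is handed in when it is done.

```bash
mkdir -p pics; ls
cat > h.py <<'E'
import numpy as np, cv2
from bench import *
def cloud(c):
    """world xyz for each pixel (HxWx3), nan where no reading"""
    K=c["intrinsics"];h,w=c["range_z"].shape
    u,v=np.meshgrid(np.arange(w,dtype=float),np.arange(h,dtype=float))
    d=np.array([c["k1"],0,0,0,0],float)
    n=cv2.undistortPoints(np.stack([u.ravel(),v.ravel()],1)[:,None],K,d).reshape(h,w,2)
    z=np.where(c["range_z"]>0,c["range_z"],np.nan)
    P=np.dstack([n[...,0]*z,n[...,1]*z,z])
    return (P-c["t"])@c["R"]
def proj(c,X):
    d=np.array([c["k1"],0,0,0,0],float)
    return cv2.projectPoints(np.atleast_2d(X).astype(float),cv2.Rodrigues(c["R"])[0],c["t"],c["intrinsics"],d)[0].reshape(-1,2)
E
python3 - <<'E'
from h import *
import pickle
for n in ("side","top"):
    c=capture(n); cv2.imwrite(f"pics/{n}0.png",c["image"]); P=cloud(c)
    pickle.dump(c,open(f"{n}0.pkl","wb"))
    print(n,"campos",-c["R"].T@c["t"])
    for q in ["spice_3","caddy","hold_bar","bar_knob","catch","powder_tub","jar_garlic","mill_2"]:
        for r in silhouettes(n,q)[:8]:
            m=r["region"]; p=P[m]; p=p[~np.isnan(p[:,0])]
            print(q,round(r["conf"],2),np.round(r["xy"]),m.sum(),np.round(np.median(p,0),3) if len(p) else None, np.round(np.percentile(p[:,2],97),3) if len(p) else None)
E
```

```text
pics
side campos [ 0.45130979 -0.61683769  1.07010395]
spice_3 0.95 [231. 242.] 425 [ 0.391 -0.137  0.112] 0.119
spice_3 0.76 [259. 172.] 469 [0.471 0.071 0.085] 0.117
spice_3 0.64 [291. 184.] 503 [0.554 0.038 0.083] 0.117
spice_3 0.55 [295. 309.] 487 [ 0.545 -0.307  0.113] 0.119
caddy 0.69 [238. 254.] 2324 [ 0.414 -0.145  0.119] 0.146
caddy 0.39 [321. 229.] 784 [ 0.626 -0.098  0.072] 0.077
hold_bar 0.6 [225. 260.] 734 [ 0.383 -0.193  0.136] 0.159
bar_knob 0.67 [221. 257.] 741 [ 0.378 -0.192  0.136] 0.159
catch 0.64 [262. 239.] 296 [ 0.472 -0.148  0.13 ] 0.144
catch 0.48 [280. 110.] 1842 [0.549 0.273 0.126] 0.136
powder_tub 0.93 [278. 111.] 1854 [0.548 0.273 0.126] 0.136
jar_garlic 0.94 [308. 158.] 697 [0.624 0.157 0.058] 0.064
jar_garlic 0.46 [265. 240.] 360 [ 0.473 -0.144  0.129] 0.144
mill_2 0.7 [216. 129.] 311 [0.351 0.273 0.048] 0.089
top campos [3.96108558e-01 2.15074898e-04 1.32983769e+00]
spice_3 0.8 [235. 170.] 239 [0.552 0.051 0.115] 0.12
spice_3 0.66 [369. 170.] 277 [ 0.547 -0.289  0.114] 0.12
spice_3 0.58 [305. 232.] 224 [ 0.392 -0.121  0.117] 0.122
spice_3 0.54 [227. 198.] 237 [0.471 0.083 0.115] 0.121
hold_bar 0.57 [334. 233.] 559 [ 0.387 -0.2    0.137] 0.16
hold_bar 0.33 [310. 193.] 347 [ 0.476 -0.139  0.128] 0.147
bar_knob 0.63 [332. 235.] 632 [ 0.382 -0.192  0.137] 0.16
catch 0.69 [311. 194.] 362 [ 0.476 -0.139  0.128] 0.147
jar_garlic 0.66 [193. 146.] 496 [0.62  0.164 0.061] 0.067
mill_2 0.51 [153. 247.] 248 [0.353 0.276 0.078] 0.09
```

Run:
```python
import cv2,numpy as np
a=cv2.imread("pics/top0.png");b=cv2.imread("pics/side0.png")
cv2.imwrite("pics/a.png",cv2.resize(a[110:290,130:400],(800,533),interpolation=cv2.INTER_CUBIC))
cv2.imwrite("pics/b.png",cv2.resize(b[90:330,180:380],(500,600),interpolation=cv2.INTER_CUBIC))
```

```text
(no output)
```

View pics/a.png

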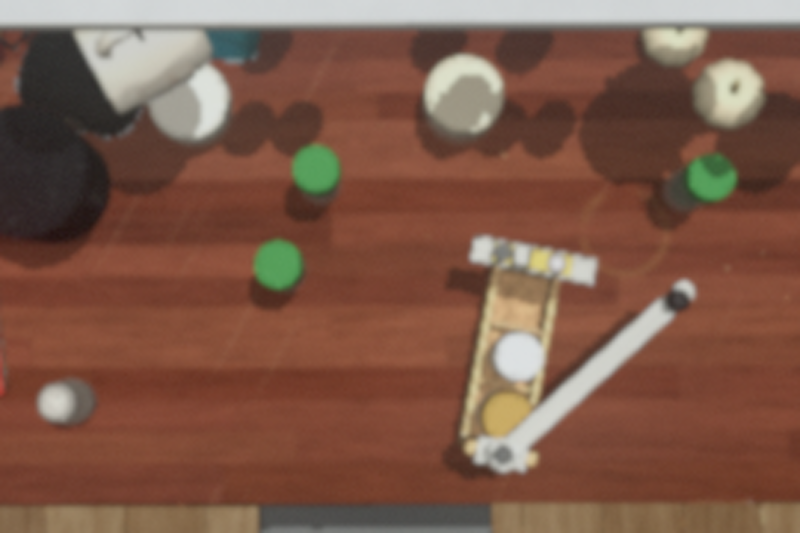

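View pics/b.png

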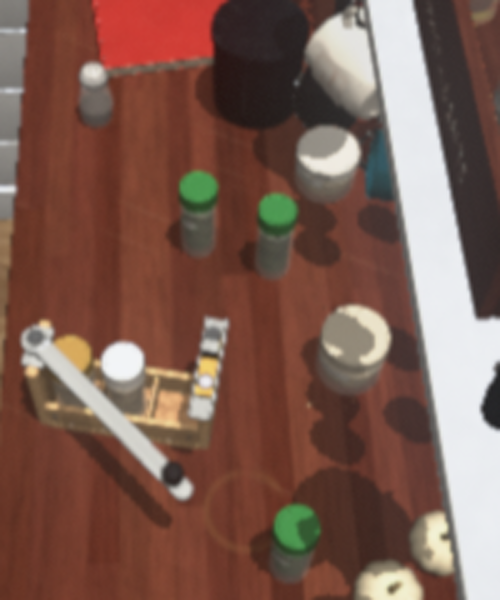

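Top crop: the caddy has its empty cell at the catch end (crop 520,295). The bar is swung open with its knob at crop (680,298).

The green-cap candidates, as top px → world, are:
- (227,198) → (0.471, 0.083), 0.48 m from the base
- (235,170) → (0.552, 0.051), 0.55 m
- (369,170) → (0.547, -0.289), 0.62 m

The hit at (305,232) is the white/yellow cap inside the caddy. I choose (227,198), the nearest to the base.

```bash
cat > loc.py <<'E'
from h import *
import pickle
tiles=[]
for n in ("top","side"):
    c=pickle.load(open(n+"0.pkl","rb")); P=cloud(c); I=c["image"].astype(int)
    X,Y,Z=P[...,0],P[...,1],P[...,2]
    # caps: green at jar, by circle around coarse position
    def cap(x,y,r,z0,z1):
        m=(np.hypot(X-x,Y-y)<r)&(Z>z0)&(Z<z1); p=P[m][:,:2].astype(np.float32)
        return m.sum(),np.round(cv2.minEnclosingCircle(p)[0],4),round(cv2.minEnclosingCircle(p)[1],4),np.round(p.mean(0),4),round(float(np.median(P[m][:,2])),4)
    print(n,"jar",cap(.471,.083,.035,.108,.125))
    reg=(X>.28)&(X<.53)&(Y>-.24)&(Y<-.06)
    m=reg&(X>.445)&(Z>.118)&(Z<.155)&(Y>-.2); r=cv2.minAreaRect(P[m][:,:2].astype(np.float32)); print(" rail",m.sum(),r,np.median(P[m][:,2]))
    kn=(Z>.148)&(Z<.17)&(np.hypot(X-.44,Y+.25)<.08); print(" knob",kn.sum(),P[kn].mean(0).round(4))
    m=(Z>.130)&(Z<.145)&(np.abs(X-.37)<.12)&(Y<-.08)&(Y>-.32)
    m&=~((X>.44)&(Y>-.21)); r=cv2.minAreaRect(P[m][:,:2].astype(np.float32)); print(" bar",m.sum(),r)
    dk=kn; 
    # ortho raster
    im=np.zeros((300,260,3),np.uint8); ok=(X>.27)&(X<.52)&(Y>-.30)&(Y<-.05)&(Z>.03)
    i=((.52-X[ok])*1150).astype(int);j=((-.05-Y[ok])*1000).astype(int)
    for a,b,col in zip(i,j,c["image"][ok]): cv2.circle(im,(b,a),1,tuple(int(v) for v in col),-1)
    tiles.append(im)
    m=reg&(Z>.040)&(Z<.054); np.save(n+"_wall.npy",P[m]); print(" wall pts",m.sum())
c=pickle.load(open("top0.pkl","rb"))
cv2.imwrite("pics/c.png",cv2.resize(c["image"][160:260,280:385],(630,600),interpolation=cv2.INTER_CUBIC))
E
python3 loc.py
```

```text
top jar (np.int64(207), array([0.4741, 0.0851]), 0.0212, array([0.474 , 0.0851], dtype=float32), 0.116)
 rail 356 ((0.4762163460254669, -0.13822412490844727), (0.10777613520622253, 0.02178390882909298), 78.508544921875) 0.1283341535217184
 knob 51 [ 0.4397 -0.2561  0.1592]
 bar 623 ((0.3786948323249817, -0.18399973213672638), (0.025310976430773735, 0.23170660436153412), 42.44600296020508)
 wall pts 283
side jar (np.int64(170), array([0.4705, 0.0848]), 0.0227, array([0.4713, 0.0831], dtype=float32), 0.1144)
 rail 370 ((0.4735807776451111, -0.1388556808233261), (0.10746166110038757, 0.022108765318989754), 78.52227783203125) 0.12827899039353796
 knob 66 [ 0.4371 -0.2594  0.1573]
 bar 675 ((0.37210986018180847, -0.1870574653148651), (0.02671695128083229, 0.23054629564285278), 40.47616958618164)
 wall pts 327
```

View pics/c.png

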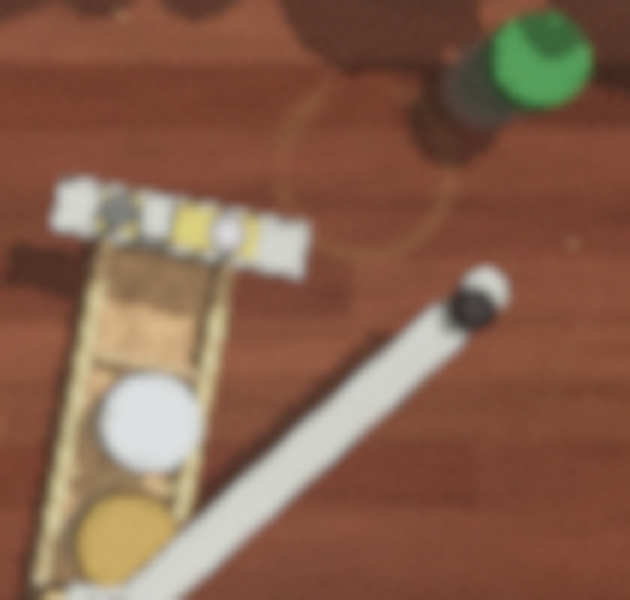

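Closer crop: the rail is at (180,228), with its stop block at (120,212) and the ball at (228,235). The empty cell is at (150,330), and the knob is at (470,305).

Run:
```python
from h import *
import pickle
for n in ("top","side"):
    p=np.load(n+"_wall.npy"); R0=np.array([0.4749,-0.1385])
    for deg in (78.5,):
        a=np.radians(deg); ex=np.array([np.cos(a),np.sin(a)]); ey=np.array([-np.sin(a),np.cos(a)])
        o=R0+.085*ey; q=p[:,:2]-o; x=q@ex; y=q@ey
        s=(y<.0)&(y>-.075)|((y<.06)&(y>.03))
        h,e=np.histogram(x[(y<.07)&(y>-.075)],np.arange(-.045,.046,.003)); print(n,list(zip((e[:-1]*1000).round().astype(int).tolist(),h.tolist())))
        for lo,hi in ((-.045,-.018),(.018,.045)):
            k=(x>lo)&(x<hi)&(y>-.08)&(y<.08); print(np.polyfit(y[k],x[k],1).round(4),k.sum(), x[k].mean().round(4))
    c=pickle.load(open(n+"0.pkl","rb"));P=cloud(c).reshape(-1,3)
    q=P[:,:2]-o; x=q@ex;y=q@ey;z=P[:,2]
    k=(abs(x)<.02)&(z>.109)&(z<.13)&(y<-.06)&(y>-.1); print("catch y",np.percentile(y[k],[5,50,95]) if k.any() else 0)
    k=(abs(x)<.03)&(z>.10)&(z<.13)&(y<.08)&(y>-.06)
    for lo,hi,nm in((-.03,.027,"white"),(.029,.08,"yellow")):
        kk=k&(y>lo)&(y<hi); cc,r=cv2.minEnclosingCircle(np.c_[x,y][kk].astype(np.float32)); print(nm,np.round(cc,4),round(r,4),np.median(z[kk]).round(3))
    k=(z>.130)&(z<.16)&(y>.05)&(y<.12)&(abs(x)<.05); print("pin region",np.c_[x,y,z][k].mean(0).round(4),np.percentile(y[k],[2,98]),np.percentile(x[k],[2,98]))
    k=(z>.148)&(z<.175)&(np.hypot(x+.13,y+.066)<.03); print("knob",np.c_[x,y,z][k].mean(0).round(4))
```

```text
top [(-45, 0), (-42, 0), (-39, 0), (-36, 21), (-33, 40), (-30, 29), (-27, 2), (-24, 3), (-21, 2), (-18, 4), (-15, 2), (-12, 2), (-9, 1), (-6, 4), (-3, 1), (0, 2), (3, 2), (6, 4), (9, 3), (12, 4), (15, 9), (18, 0), (21, 45), (24, 59), (27, 15), (30, 0), (33, 0), (36, 0), (39, 0), (42, 0)]
[ 0.0036 -0.0307] 102 -0.0307
[0.0006 0.0247] 131 0.0247
catch y [-0.09684683 -0.08172576 -0.07560728]
white [-0.003  -0.0014] 0.0212 0.117
yellow [-0.0019  0.0626] 0.0329 0.114
pin region [-0.0112  0.0731  0.138 ] [0.0511135  0.09537911] [-0.03355439  0.00842353]
knob [-0.1223 -0.074   0.1592]
side [(-45, 0), (-42, 0), (-39, 5), (-36, 73), (-33, 40), (-30, 13), (-27, 23), (-24, 20), (-21, 5), (-18, 4), (-15, 4), (-12, 4), (-9, 1), (-6, 3), (-3, 5), (0, 5), (3, 2), (6, 2), (9, 1), (12, 1), (15, 1), (18, 19), (21, 29), (24, 18), (27, 2), (30, 0), (33, 0), (36, 0), (39, 0), (42, 0)]
[ 0.0157 -0.0308] 197 -0.0308
[-0.001   0.0226] 68 0.0226
catch y [-0.09437786 -0.0858429  -0.07345889]
white [-0.0044  0.0008] 0.0222 0.116
yellow [-0.0052  0.0606] 0.0284 0.112
pin region [-0.0143  0.0744  0.137 ] [0.05164586 0.09702916] [-0.03613229  0.00734995]
knob [-0.126  -0.0721  0.1573]
```

```bash
cat >> h.py <<'E'
from scipy.spatial.transform import Rotation as Rot
A=np.radians(78.5)
def down(a):
    """tool pointing down, closing line (tool y) along world angle a; picks the half-turn nearer mid range of last joint"""
    y=np.array([np.cos(a),np.sin(a),0]);z=np.array([0,0,-1.]);best=None
    for s in (1,-1):
        best_q=Rot.from_matrix(np.c_[np.cross(s*y,z),s*y,z]).as_quat()
        j=inverse_kinematics([.45,-.1,.3],best_q)
        if j is not None and (best is None or abs(j[5])<best[0]): best=(abs(j[5]),best_q)
    return best[1]
EX=np.array([np.cos(A),np.sin(A)]);EY=np.array([-np.sin(A),np.cos(A)])
O=np.array([0.4749,-0.1385])+.085*EY-.0032*EX      # caddy origin
cad=lambda x,y,z: np.r_[O+x*EX+y*EY,z]
JAR=np.array([.4723,.085])
E
python3 - <<'E'
from h import *
q=down(A); print(cad(0,-.054,0),q,inverse_kinematics([*JAR,.2],q),current_clock())
move_ptp([*JAR,.24],q); servo_line([*JAR,.15],rate=.2)
print(servo_line([*JAR,.084],rate=.1,contact_N=5),current_position())
move_gripper(.03); print(current_finger_gap(),current_grip_force(),current_clock())
f0=current_force(); servo_line([*JAR,.15],rate=.1); print(current_force()-f0,current_finger_gap())
servo_line([*JAR,.27],rate=.2)
servo_line(cad(0,-.054,.27),rate=.2)
print(current_position(),current_clock())
c=capture("top");d=capture("side");cv2.imwrite("pics/d.png",np.hstack([cv2.resize(i,(400,400),interpolation=cv2.INTER_CUBIC) for i in (c["image"][150:260,265:375],d["image"][180:300,190:310])]))
E
```

```text
[ 0.44388436 -0.13545535  0.        ] [ 0.99496852 -0.10018806  0.         -0.        ] [ 3.39910899e-02  2.10348256e-01  1.79057807e+00 -4.44089210e-16
  1.14066632e+00  1.80550028e+00] 0.9
False [0.47292599 0.08503195 0.08457884]
0.04317111043675622 29.999995529651642 5.7
[ 0.14663719  0.24315196 -2.6614114 ] 0.04334485502004121
[ 0.44368292 -0.13469585  0.26971994] 8.5167
```

View pics/d.png

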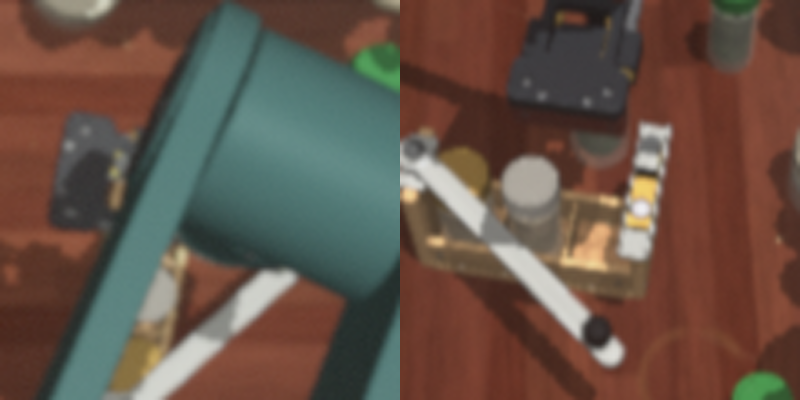

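The jar is held above the caddy, with its glass base showing at (600,145) in the right half. The empty cell below it is clear. Inserting now.

Run:
```python
from h import *
C=lambda z:cad(0,-.054,z)
print(servo_line(C(.15),rate=.12,contact_N=6),current_position(),current_force())
print(servo_line(C(.097),rate=.05,contact_N=5),current_position())
print(servo_line(C(.088),rate=.015,contact_N=3),current_position(),current_force(),current_clock())
```

```text
True [ 0.44177209 -0.13429187  0.2030618 ] [ 0.0744218  -0.05716342 -1.03193464]
True [ 0.4439397  -0.13547826  0.20320066]
True [ 0.443901   -0.13545024  0.20317563] [-0.91465841  0.38584744  5.28026084] 10.2833
```

Run:
```python
from h import *
print(current_force(),current_torque(),current_position(),current_finger_gap()); sleep(.2); print(current_force(),current_torque(),current_position())
d=capture("side");cv2.imwrite("pics/e.png",cv2.resize(d["image"][200:300,200:300],(600,600),interpolation=cv2.INTER_CUBIC))
```

```text
[-0.91465841  0.38584744  5.28026084] [0.06369774 0.09317876 0.01184429] [ 0.443901   -0.13545024  0.20317563] 0.04339193094999181
[-1.16703868  1.52387085  5.33710897] [ 0.1021071   0.09892666 -0.00094863] [ 0.44390148 -0.13545045  0.20319171]
```

View pics/e.png

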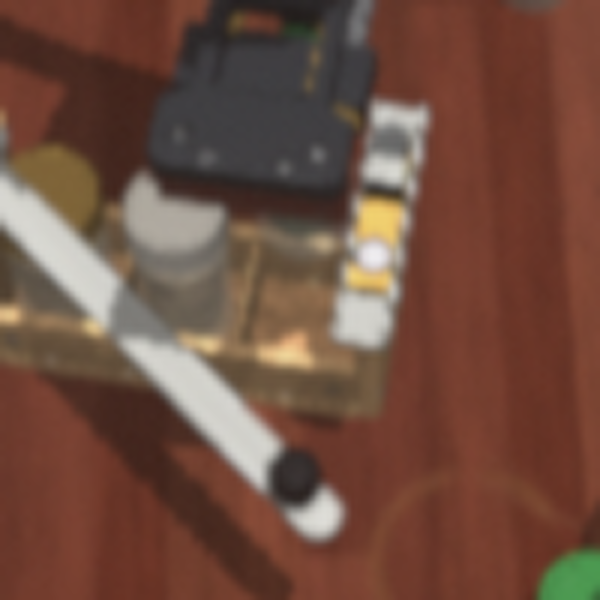

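Run:
```python
from h import *
d=capture("side"); t=np.linspace(0,2*np.pi,60)
s=6; im=cv2.resize(d["image"][200:300,200:300],(600,600),interpolation=cv2.INTER_CUBIC)
def poly(pts,col):
    p=(proj(d,np.array(pts))-[199.5,199.5])*s
    cv2.polylines(im,[p.astype(np.int32)],False,col,1)
p=current_position()
poly([[p[0]+.0205*np.cos(a),p[1]+.0205*np.sin(a),.119] for a in t],(255,0,255))
poly([cad(.022*np.cos(a),.022*np.sin(a),.119) for a in t],(255,0,0))
poly([cad(-.025,-.027,.042),cad(.025,-.027,.042)],(0,255,0))
poly([cad(-.031,-.091,.048),cad(-.031,.091,.048)],(0,255,0))
poly([cad(.031,-.091,.120),cad(-.031,-.091,.12),cad(-.031,-.079,.12),cad(.031,-.079,.12)],(0,0,255))
cv2.imwrite("pics/f.png",im)
```

```text
(no output)
```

View pics/f.png

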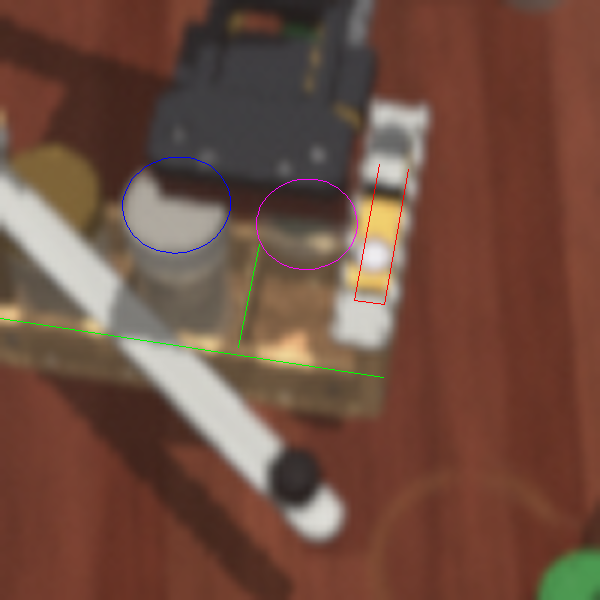

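Overlay: the model matches the white cap (blue) and the walls, but the jar outline (magenta) just meets the rail's inner edge at (352,225). I'll back up, shift 2.5 mm away from the rail and descend in small steps.

Run:
```python
from h import *
C=lambda z:cad(0,-.0515,z)
servo_line(cad(0,-.054,.235),rate=.1); sleep(.15); print("up",current_force().round(2))
servo_line(C(.235),rate=.1); sleep(.15); f0=current_force(); print(f0.round(2))
for z in (.215,.208,.204,.200,.195,.188,.18):
    b=servo_line(C(z),rate=.05,contact_N=8); sleep(.1); p=current_position(); f=current_force()-f0
    print(b,((p[:2]-C(z)[:2])*1000).round(1),p[2].round(4),f.round(2))
    if f[2]>3: break
print(current_clock())
```

```text
up [-0.27 -0.   -1.42]
[-0.07  0.32 -1.03]
False [ 0.2 -0.1] 0.2151 [-0.67 -0.22  0.26]
False [-0.  0.] 0.2079 [ 0.74 -1.23 -0.41]
False [-0.  0.] 0.204 [ 0.18 -0.02  0.23]
False [-0.  0.] 0.1999 [-0.08 -0.66 -0.87]
False [-0.1  0.1] 0.1949 [-0.13 -0.53 -1.11]
False [-0.1  0. ] 0.1879 [-0.02 -0.1  -0.89]
False [-0.1  0. ] 0.1799 [ 0.49 -0.46 -0.08]
14.5
```

Run:
```python
from h import *
C=lambda z:cad(0,-.0515,z)
f0=current_force()
for z,r in ((.14,.06),(.115,.05),(.102,.04),(.097,.02),(.094,.015),(.092,.01),(.090,.01)):
    b=servo_line(C(z),rate=r,contact_N=5); sleep(.1); p=current_position(); f=current_force()-f0
    print(b,((p[:2]-C(z)[:2])*1000).round(1),p[2].round(4),f.round(2),current_clock())
    if b or f[2]>2.5: break
```

```text
False [ 0.3 -0.2] 0.1403 [-0.33 -0.56  0.29] 15.4167
False [ 0.2 -0.1] 0.1151 [-0.7   0.41  1.21] 16.1667
False [ 0.1 -0. ] 0.102 [-1.09  0.17 -0.47] 16.7417
False [ 0. -0.] 0.097 [-0.54  0.72 -0.12] 17.2417
False [0. 0.] 0.094 [-0.85  0.03 -0.42] 17.6917
False [-0.  0.] 0.092 [-0.18 -0.29 -0.71] 18.1417
False [-0.  0.] 0.09 [-0.77  0.22 -0.87] 18.5917
```

Run:
```python
from h import *
C=lambda z:cad(0,-.0515,z)
f0=current_force()
for z in (.087,.084,.081,.078,.075,.072):
    b=servo_line(C(z),rate=.012,contact_N=4); sleep(.08); p=current_position(); f=current_force()-f0
    print(b,p[2].round(4),f.round(2),current_clock())
    if b or f[2]>2.5: break
d=capture("side");cv2.imwrite("pics/g.png",cv2.resize(d["image"][190:290,190:290],(600,600),interpolation=cv2.INTER_CUBIC))
```

```text
True 0.0893 [0.58 0.07 7.55] 18.8833
```

View pics/g.png

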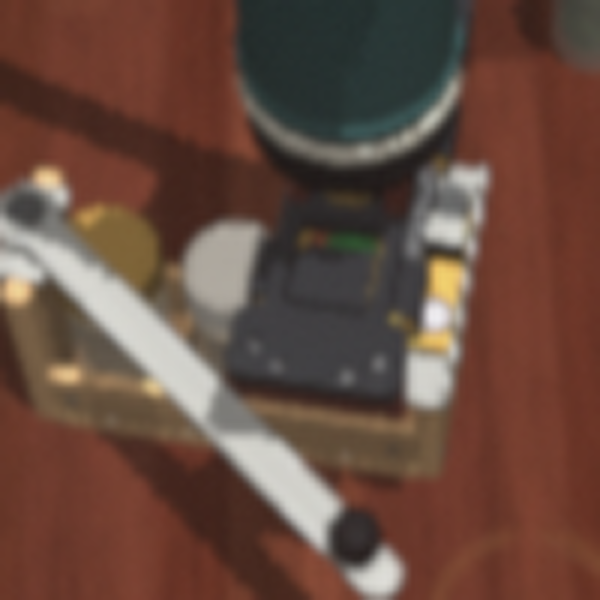

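The jar touched the floor at TCP z = 0.0893, and the gripper is centred over the cell. Releasing and checking.

Run:
```python
from h import *
import pickle
move_gripper(.075); sleep(.2)
p=current_position(); servo_line([p[0],p[1],.20],rate=.12); servo_line([p[0],p[1],.30],rate=.25)
# retreat over the -x side (above knob start)
q=current_orientation(); move_ptp(cad(-.20,-.10,.30),q); sleep(.1)
print(current_clock(),current_position())
for n in ("top","side"):
    c=capture(n);P=cloud(c);pickle.dump(c,open(n+"1.pkl","wb"))
    x=(P[...,:2]-O)@EX;y=(P[...,:2]-O)@EY;z=P[...,2];I=c["image"].astype(int)
    g=(I[...,1]>I[...,2]*1.3)&(I[...,1]>I[...,0]*1.3)
    k=g&(abs(x)<.04)&(y<-.01)&(y>-.1)&(z>.08)
    print(n,k.sum(),cv2.minEnclosingCircle(np.c_[x[k],y[k]].astype(np.float32)),np.percentile(z[k],[10,50,90]) if k.any() else 0)
    k=(z>.148)&(z<.175)&(np.hypot(x+.12,y+.07)<.03); print("knob",x[k].mean(),y[k].mean(),k.sum())
cv2.imwrite("pics/i.png",np.hstack([cv2.resize(i,(400,400),interpolation=cv2.INTER_CUBIC) for i in (pickle.load(open("top1.pkl","rb"))["image"][160:260,270:370],c["image"][190:290,190:290])]))
```

```text
22.3667 [ 0.44904942 -0.33857359  0.29967437]
top 196 ((0.001210894319228828, -0.05317680537700653), 0.02098182588815689) [0.12002692 0.12336163 0.12650239]
knob -0.11895002905574391 -0.07381767735248898 52
side 0 ((0.0, 0.0), 0.0) 0
knob -0.12785493394715416 -0.07214836634369624 24
```

View pics/i.png

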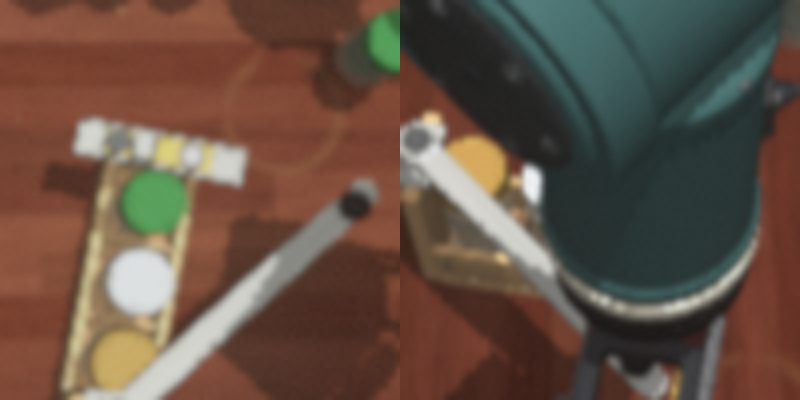

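Left half: the green jar stands in the catch-end cell at (155,202), upright, 53 mm along the row. The white and yellow jars are unmoved and the bar is still open. Next is the bar.

```bash
cat >> h.py <<'E'
QA=[0.99496852,-0.10018806,0,0]
def tang(f): return np.cos(f)*EX+np.sin(f)*EY
def tool(f,gap=0.,z=.144):
    """pose of shut fingers touching the knob from behind at bar angle f (gap: m short of it)"""
    k=O+.198*np.sin(f)*EX+(.085-.198*np.cos(f))*EY
    return np.r_[k-(.0235+gap)*tang(f),z],(Rot.from_rotvec([0,0,f])*Rot.from_quat(QA)).as_quat()
E
python3 - <<'E'
from h import *
move_gripper(0.0)
p,q=tool(-.66,.03); move_ptp(np.r_[p[:2],.24],q); servo_line(p,rate=.15); sleep(.1)
f0=current_force(); np.save("f0.npy",f0); print(f0,current_clock(),current_finger_gap())
for f in (-.65,-.55,-.46,-.38,-.31,-.27):
    p,q=tool(f); b=servo_line(p,q,rate=.06,contact_N=9); print(b,f,(-(current_force()-f0)[:2]@tang(f)).round(2),(current_position()-p).round(4),current_clock())
    if b: break
E
```

```text
[ 0.57800753 -0.37070457  0.13365135] 25.2083 0.0006679754569484495
False -0.65 -0.5 [ 0.0001  0.0003 -0.0001] 25.8917
False -0.55 0.77 [ 0.0002  0.     -0.    ] 26.375
False -0.46 -0.11 [0.0001 0.0001 0.    ] 26.825
False -0.38 0.97 [ 0.0001  0.0002 -0.    ] 27.2417
False -0.31 -0.54 [ 0.0001  0.0001 -0.    ] 27.625
False -0.27 -1.36 [ 0.0001  0.0002 -0.    ] 27.9083
```

Run:
```python
from h import *
f0=np.load("f0.npy")
c=capture("side");P=cloud(c);x=(P[...,:2]-O)@EX;y=(P[...,:2]-O)@EY;z=P[...,2]
k=(z>.138)&(z<.145)&(y<-.10); print(k.sum())
I=c["image"]; cv2.imwrite("pics/j.png",cv2.resize(I[190:290,190:290],(600,600),interpolation=cv2.INTER_CUBIC))
peak=0;f=-.27
while f<.1:
    f+=.01; p,q=tool(f); b=servo_line(p,q,rate=.03,contact_N=9)
    F=np.mean([-(current_force()-f0)[:2]@tang(f) for _ in range(3)]); peak=max(peak,F)
    print(round(f,3),b,F.round(2),end=" | ")
    if b or F>11 or (peak>4 and F<2): break
print(current_clock())
```

```text
28
-0.26 False -0.54 | -0.25 False 0.78 | -0.24 False 1.0 | -0.23 False 0.64 | -0.22 False -0.48 | -0.21 False 0.27 | -0.2 False 0.34 | -0.19 False 1.49 | -0.18 False -0.12 | -0.17 False 0.05 | -0.16 False 0.06 | -0.15 False 2.58 | -0.14 False 3.38 | -0.13 False 1.89 | -0.12 False 0.17 | -0.11 False -0.18 | -0.1 False 0.18 | -0.09 False -0.58 | -0.08 False -0.05 | -0.07 False 0.1 | -0.06 False 0.08 | -0.05 False -0.84 | -0.04 False -1.19 | -0.03 False -0.22 | -0.02 False 0.66 | -0.01 False 0.48 | 0.0 False 0.55 | 0.01 False -0.48 | 0.02 False 1.56 | 0.03 False 8.35 | 0.04 False 14.8 | 35.7083
```

View pics/j.png

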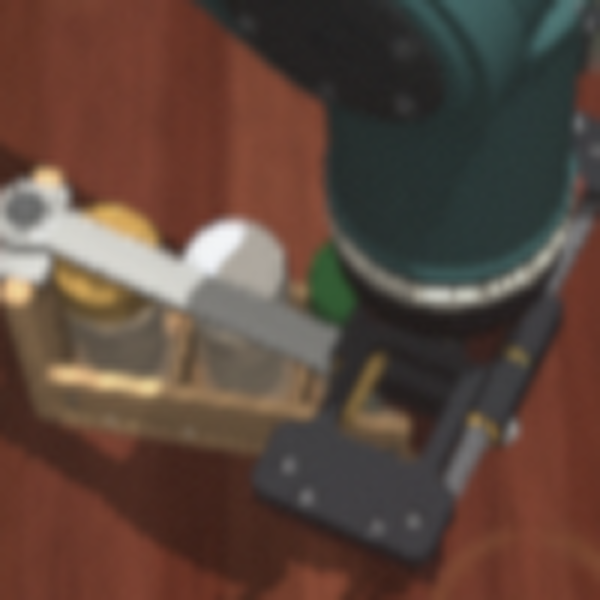

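The ball's bump came at -0.15 rad and the stop at about +0.025 rad, which fits the 0.18 rad spacing. Knob force is 14.8 N, about 17 N at the stop. I'll hold briefly, back off and verify.

Run:
```python
from h import *
f0=np.load("f0.npy")
sleep(.2); print(-(current_force()-f0)[:2]@tang(.03),current_force()-f0)
p,q=tool(.03,.04); servo_line(p,rate=.06); servo_line(np.r_[p[:2],.26],rate=.2)
move_ptp(cad(-.22,-.16,.34),q); sleep(.1); print(current_clock())
c=capture("top");P=cloud(c);x=(P[...,:2]-O)@EX;y=(P[...,:2]-O)@EY;z=P[...,2]
k=(z>.150)&(z<.175)&(np.hypot(x,y+.113)<.03); print("knob top",k.sum(),x[k].mean(),y[k].mean())
k=(z>.130)&(z<.145)&(abs(x)<.02)&(y<.05)&(y>-.06); print("bar slope",np.polyfit(y[k],x[k],1),k.sum())
print([(r["conf"],r["xy"]) for r in spot_in("top","spice_3")])
cv2.imwrite("pics/k.png",cv2.resize(c["image"][160:260,270:370],(600,600),interpolation=cv2.INTER_CUBIC))
```

```text
14.582411026070893 [ -5.30843454 -13.88238373  -2.18071502]
38.3667
knob top 49 4.566244331531072e-05 -0.11413503765202859
bar slope [-0.00061384 -0.00015908] 314
[(0.8, [368.4, 169.5]), (0.7, [298.1, 230.7]), (0.57, [235.3, 169.9]), (0.48, [303.6, 211.1])]
```

View pics/k.png

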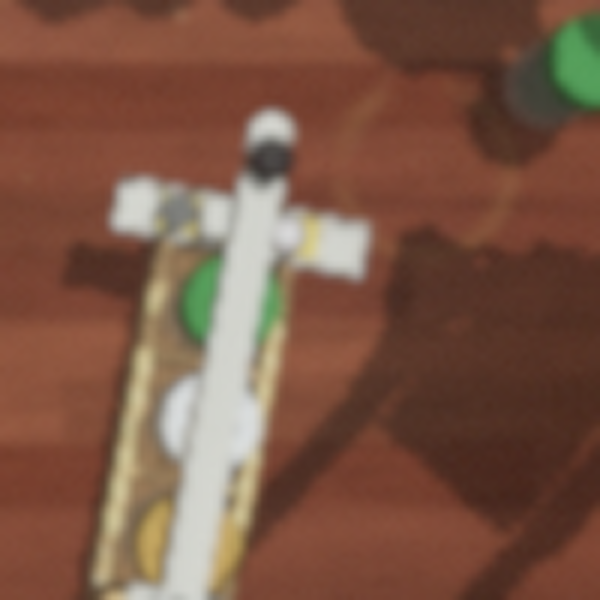

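The bar lies over the caps and against the stop, with the ball visible up behind it at (288,232). All three jars are in place. Handing in.

```bash
python3 -c "
from bench import *
print(close_job(),current_clock())"
```

```text
the job is handed in; nothing more can be done
the job is handed in; nothing more can be done
```

I handed the job in (verdict not shown): the jar stands in the catch-end cell, and the bar is home against its stop with the ball up behind it, after a push of about 15 N at the knob; on the way in, the jar briefly caught the catch rail at about 6 N and was re-aimed.

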